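Raise the document camera to its second stop and hold it

TASK

Press the round telescope release button on the document camera's base all the way down, then grip the camera head by its block on top of the mast and pull it straight up, past the first stop, to the second stop where both tubes are fully out. It sinks back if let go, so finish while still gripping it and holding it fully extended. Leave the square lamp key unpressed and do not push the mug, pen pot, mouse or notepad about.

Things in the scene. Friction and masses are not known exactly. Their poses are not given: they have to be found in the camera images.
- doc_camera: Desk document camera, fixed to the desk, yaw up to 40 degrees either way: white base 120 (x) by 220 (y) by 26 mm high; origin at the centre of its underside, z up. The upright telescoping mast (30 mm outer tube, 36 mm black collar, collar top 115 mm above the desk) is at (0, +65) mm of this frame, the round button at (-30, -65) mm, the square key at (+30, -65) mm.
- camera_head: Camera head on top of the mast; origin on the mast axis under its black grip block, axes as the base's; 130 mm above the desk at the start, 240 mm at the second stop. Block 40 (x) by 34 (y) by 44 mm high; grip it from above, fingers closing along y, with about 60 N. Locked until the button is down. Weighs about 0.2 kg; springs draw it down when let go.
- grip (a point): Centre of the grip block, 26 mm above the head's origin, on the mast axis: 156 mm above the desk at the start. Axes as the head's. A white boom 24 mm wide, 4 to 18 mm above the head's origin, runs from the block to -x.
- lens (a point): Underside of the lens, 96 mm from the mast axis to -x, 124 mm above the desk at the start; its white housing at the end of the boom is 36 (x) by 30 (y) mm, up to 21 mm above the head's origin.
- button_top (a point): Middle of the top face of the round release button, 28 mm in diameter, 35 mm above the desk when up; axes as the base's. It moves straight down 7 mm and needs about 4 N; it has no return spring and stays where it is pushed.
- release_button (a joint): Travel of the round release button in m: 0 up, 0.007 fully down. From 0.005 on the mast is free.
- key_top (a point): Middle of the top face of the square lamp key, 24 by 24 mm, 35 mm above the desk, 60 mm from the round button. Sprung, 6 mm travel. To be left alone.
- lamp_key (a joint): Travel of the square lamp key in m: 0 up, 0.006 fully down.
- upper_tube (a joint): How far the thin upper tube, which carries the head, is out of the lower tube, in m: 0 in, 0.055 fully out. It comes out first; its end is the first stop. Raising it takes about 4 to 8 N.
- lower_tube (a joint): How far the lower tube is out of the fixed outer tube, in m: 0 in, 0.055 fully out. It follows after the first stop; with both at 0.055 the mast is at its second stop, the head 110 mm above its start. Raising it takes about 11 to 16 N; the second stop is rigid, so stop pulling there.
- mug: White mug, 76 mm wide, 90 mm high, handle to its +y; origin under its centre. Stands beyond the mast end of the base. Bystander.
- pen_pot: Terracotta pot with pens, 76 mm wide, 150 mm high with the pens; origin under its centre. Stands behind the mast (+x side of the base). Bystander.
- mouse: White computer mouse, 105 by 58 by 28 mm high; origin under its centre. Lies beyond the control end of the base. Bystander.
- notepad: Paper notepad 100 by 140 mm, 14 mm thick; origin under its centre. Lies in front of the base (its -x side) under the lens. Bystander.

How it is judged:
By the outcome, as a careful person would: the job done as asked, in the order asked, and still so for the second after the job is handed in, while the arm keeps its last pose, push and grip.
It also fails if it takes over 45 s, if anything falls off the work surface, if the arm or the gripper's body presses on something with over 40 N, if the wrist force passes 120 N, or if a joint passes its speed limit or range.

ROBOT

A 7-joint arm with a two-finger parallel gripper is mounted at the origin on the work surface. World frame = base frame: x ahead of the robot, y to its left, z up, the work surface at z = 0. Lengths are in m, angles in rad, forces in N, time in s.
With the tool pointing down it reaches from about 0.4 to 0.925 m from the base axis. Payload 4.1 kg.
Tool frame: the origin (TCP) lies midway between the tips of the shut fingers; the grasp point (between the pads) lies 19 mm behind it; z points along the fingers, y is the line along which they close (so a half turn about z gives the same grasp; the last joint's range is limited). The gripper opens to 85 mm and grips with 20 to 120 N. Pads are 22 mm wide; open, the fingers measure 114 mm over their backs; the gripper's body (76 mm by 85 mm) begins 54 mm behind the grasp point. The pads swing forward as they close: fully open they stand 13 mm farther back than shut.
Start: joints at [1.017, 0.398, 0.045, 1.537, -0.019, 1.207, -0.051], TCP at [0.286, -0.584, 0.231] pointing down, gripper open.
Joint ranges: [-2.82, 2.82], [-0.49, 2.23], [-1.37, 1.46], [0, 2.46], [-1.36, 4.5], [0.23, 2], [-2.94, 2.94]. Speed limits (rad/s): [2.57, 2.57, 3.14, 3.14, 3.14, 3.14, 3.14].

INTERFACE

Orientations are given as a unit quaternion [w, x, y, z].
In Python, from workcell import status, imaging, ticket gives the robot as it stands. The module is installed in compiled form; this text tells all that it offers.
- The arm moves only by the tool jog_arm, never from a script. Its argument "motion" is a list of rows, each a list of 3 entries, a list of its own where there are three numbers: the closure in counts, from 0 (fully open) to 255 (shut), then the shift along the tool's x, y, z in mm, then the turn, a rotation vector about the tool's x, y, z in degrees. A call has exactly 8 rows; each row shifts and turns the commanded pose from where the row before left it, along the tool's axes as they then stand; what a row does not reach is not made up. A row lasts 1/8 s, in which the tool goes at most 62.5 mm and 10.7 degrees, less where a joint would pass 70% of its speed; a pose out of reach is approached as far as the arm can. A call is refused whole if a number of a shift passes 62.5 or a number of a turn 10.7, either way. A call with a gripper value outside its range is refused whole. The fingers move at their own pace and stop on an object; the grip force is fixed at half the most. Time passes only in rows, so rows that do not move let the fingers close, or fill a call up. It gives the time, the measured TCP pose, the force, the opening and the grip force at its end, in the units of the state.
- status.state(): the state, without advancing time (a new reading comes with each control period).
- imaging.get_image(name): name is "scene" or "side" or "wrist"; returns a dict with "image" (384x512x3 uint8, red, green, blue), "K" (3x3 intrinsics, pixels), "k1" (the pictures are not rectified: a ray, as slopes to the right and down, at radius r is drawn at 1 + k1 r^2 times it, then the intrinsics apply), "rvec" (rotation vector, rad) and "tvec" (3), from world to camera coordinates, as OpenCV has them. Camera axes: x right, y down, z forward; pixel columns grow to the right and rows downward; lengths in m; the calibration is good to about 2 mm. A picture is of the moment at which its call begins. There is no depth.
- ticket.job_done(): hands the job in; it is judged then, once.
The state is a dict: "clock": time; "joint_positions": joint angles; "dq": joint speeds; "effort": joint torques, N m; "tcp_pos": TCP position; "orientation": TCP orientation; "wrist_force": force on the tool from outside, world axes, zero at the start; "ft_torque": the same for the moment, N m; "grip_width": finger opening in m; "grasp_force": force on a finger pad.
Only numpy, scipy, OpenCV 4.12 (cv2) and the standard library are available. Lean on these libraries where they do the work, as an engineer would, in place of code of your own. Each camera call takes 0.05 s, during which the arm holds its last target. There are 200 camera calls.

## Working session

There is one attempt and no reset: what is moved stays moved. The work goes in short steps, Python scripts to look and compute and a tool call to move; the robot and the scene stay as the last step left them, time stands still between calls to the robot, and variables do not carry over. Pictures are saved under pics/ and viewed, at most 10 in all, crops included, and the job is handed in when it is done.

Besides the shell and the picture viewer there is one more tool, called after "Call:" by a JSON object that holds its "fn" and its "kwargs". jog_arm: Moves the arm, as the interface text tells. Its arguments: {"type":"object","properties":{"motion":{"type":"array"}},"required":["motion"]}

```bash
mkdir -p pics; cat > h.py <<'E'
import numpy as np, cv2
from workcell import status, imaging
def grab(n,tag):
    d=imaging.get_image(n); cv2.imwrite(f'pics/{tag}.png',d['image'][:,:,::-1]); np.savez(f'pics/{tag}.npz',**d); return d
def ray(d,u,v):
    K=d['K'];k1=float(d['k1']);x=(u-K[0,2])/K[0,0];y=(v-K[1,2])/K[1,1]
    a,b=x,y
    for _ in range(30):
        s=1+k1*(a*a+b*b);a,b=x/s,y/s
    R=cv2.Rodrigues(np.array(d['rvec'],float))[0];t=np.array(d['tvec'],float).ravel()
    return -R.T@t, R.T@np.array([a,b,1.])
def onz(d,u,v,z):
    c,r=ray(d,u,v);return c+r*(z-c[2])/r[2]
def proj(d,p):
    R=cv2.Rodrigues(np.array(d['rvec'],float))[0];q=R@np.array(p)+np.array(d['tvec'],float).ravel()
    a,b=q[:2]/q[2];s=1+float(d['k1'])*(a*a+b*b);K=d['K'];return K[0,0]*a*s+K[0,2],K[1,1]*b*s+K[1,2]
E
python3 - <<'E'
from h import *
s=status.state();print(s)
a=grab('scene','s0');b=grab('side','d0');grab('wrist','w0')
for d in(a,b):print(ray(d,256,192),d['k1'],d['K'][0,0])
cv2.imwrite('pics/both.png',cv2.resize(np.vstack([a['image'],b['image']])[:,:,::-1],(400,600)))
E
```

```text
{'clock': 0.0, 'joint_positions': array([ 1.017018  ,  0.39918764,  0.04503225,  1.53789328, -0.01870212,
        1.20688896, -0.05070015]), 'dq': array([-0.00108622, -0.00071599, -0.00013127, -0.0012173 , -0.00083942,
       -0.0005635 , -0.00059644]), 'effort': array([ 3.07135824e-04, -4.75129652e+01,  1.36495996e+00, -2.54224437e+01,
        1.15488787e-02,  9.33501375e-03,  4.60540619e-06]), 'tcp_pos': array([ 0.28526129, -0.58334971,  0.23026034]), 'orientation': array([-9.35561379e-04,  9.74245148e-01,  2.25489326e-01, -2.84547879e-04]), 'wrist_force': array([-0.67473357, -0.75039106, -0.81793702]), 'ft_torque': array([0.02011104, 0.00984928, 0.01362903]), 'grasp_force': 0.0, 'grip_width': 0.08510411350198016}
(array([ 1.30817864, -0.19193897,  0.85311968]), array([-0.7001861 ,  0.23445763, -0.67440142])) 0.06012802844180264 472.44722943361074
(array([0.52274398, 1.02590153, 0.9011178 ]), array([ 0.05870443, -0.77036033, -0.63533975])) -0.2061849545853976 480.06989250679436
```

View pics/s0.png

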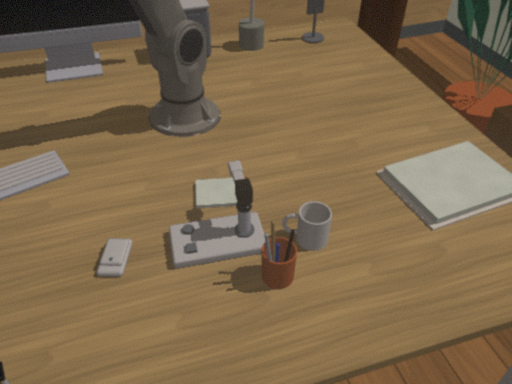

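View pics/d0.png

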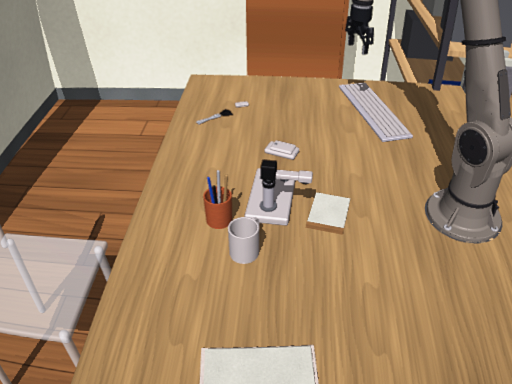

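The scene view shows the base around (170–265, 215–262), the round button near (187,229), the key near (191,247) and the block near (244,192). In the side view the block is near (269,172) and the lens housing near (306,177). Next I'll measure from enlarged crops.

```bash
python3 - <<'E'
from h import *
a=dict(np.load('pics/s0.npz'));b=dict(np.load('pics/d0.npz'))
A=cv2.resize(a['image'][150:275,160:290],None,fx=4.5,fy=4.5,interpolation=2)[:,:,::-1]
B=cv2.resize(b['image'][150:240,235:325],None,fx=6,fy=6,interpolation=2)[:,:,::-1]
cv2.imwrite('pics/ca.png',A);cv2.imwrite('pics/cb.png',B)
for n,u,v in(('but',187,229),('key',191,247)):print(n,onz(a,u,v,.035))
print('block',onz(a,244,181,.174),onz(b,269,163,.174))
for d,x0,y0,x1,y1 in((a,230,170,260,215),(b,255,155,285,185)):
    g=d['image'][y0:y1,x0:x1].max(2)<60;v,u=np.nonzero(g);print(u.min()+x0,u.max()+x0,v.min()+y0,v.max()+y0,u.mean()+x0,v.mean()+y0)
E
```

```text
but [ 0.53182092 -0.10297866  0.035     ]
key [ 0.58954102 -0.10608651  0.035     ]
block [0.56117776 0.03033689 0.174     ] [0.56498066 0.02470306 0.174     ]
236 251 180 211 243.30917874396135 194.8647342995169
261 284 160 184 268.5473372781065 171.4467455621302
```

View pics/ca.png

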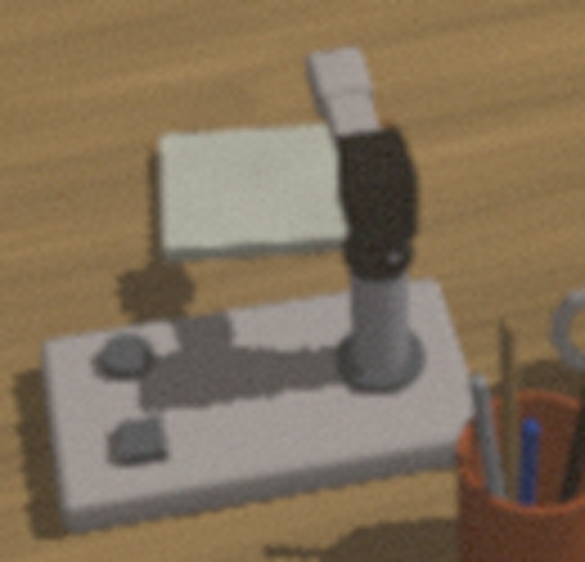

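View pics/cb.png

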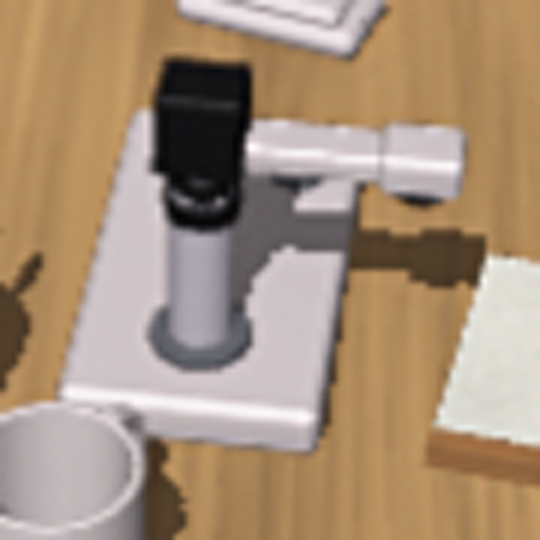

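The crops show the button top centre at about (126,350) and the key at (137,437) in ca. The base-top corners are (47,345), (440,282) and (67,510) in ca, and (62,390), (312,415) and (135,112) in cb. The block top face is centred at about (206,84) in cb.

```bash
python3 - <<'E'
from h import *
a=dict(np.load('pics/s0.npz'));b=dict(np.load('pics/d0.npz'))
fa=lambda u,v,z:onz(a,160+u/4.5-.4,150+v/4.5-.4,z)
fb=lambda u,v,z:onz(b,235+u/6-.4,150+v/6-.4,z)
C=[fa(47,345,.026),fa(440,282,.026),fa(67,510,.026)];D=[fb(62,390,.026),fb(312,415,.026),fb(135,112,.026)]
for x in C+D:print(x.round(4))
an=lambda p:np.degrees(np.arctan2(-p[0],p[1]))
print('lens',np.linalg.norm(C[1]-C[0]),np.linalg.norm(C[2]-C[0]),np.linalg.norm(D[1]-D[0]))
print('yaw',an(C[1]-C[0]),an(D[2]-D[0]))
bu,ke=fa(126,350,.035),fa(137,437,.035);x=ke-bu;print(bu,ke,np.hypot(*x[:2]),np.degrees(np.arctan2(x[1],x[0])))
x=D[0]-D[1];print('yaw x',np.degrees(np.arctan2(x[1],x[0])))
x=C[2]-C[0];print('yaw x',np.degrees(np.arctan2(x[1],x[0])))
gt=fb(206,84,.178);print('block',gt)
# lens boom end housing top z=.151: boom axis in both
print('housing',fa(340,70,.151),fb(425,140,.151))
for yaw in(-4,-6,-8,-10):
    t=np.radians(yaw);R=np.array([[np.cos(t),-np.sin(t)],[np.sin(t),np.cos(t)]])
    cc=[C[0][:2]-R@[-.06,-.11],C[1][:2]-R@[-.06,.11],C[2][:2]-R@[.06,-.11],D[0][:2]-R@[.06,.11],D[1][:2]-R@[-.06,.11],bu[:2]-R@[-.03,-.065],ke[:2]-R@[.03,-.065],gt[:2]-R@[0,.065]]
    m=np.mean(cc,0);print(yaw,m,np.std(cc,0),'button',m+R@[-.03,-.065],'mast',m+R@[0,.065])
E
```

```text
[ 0.5019 -0.1386  0.026 ]
[0.5213 0.0756 0.026 ]
[ 0.6159 -0.1499  0.026 ]
[0.6266 0.0631 0.026 ]
[0.5134 0.0724 0.026 ]
[ 0.6085 -0.1493  0.026 ]
lens 0.2150591135454828 0.11455963702657876 0.11365291823266797
yaw -5.156121680967351 175.119810912578
[ 0.52710148 -0.10052992  0.035     ] [ 0.58802135 -0.10795963  0.035     ] 0.06137126182134028 -6.953382638751094
yaw x -4.6951429377498775
yaw x -5.6653107533743965
block [0.56478601 0.0328328  0.178     ]
housing [0.47547618 0.03479642 0.151     ] [0.46983233 0.03039586 0.151     ]
-4 [ 0.56447162 -0.03776889] [0.00455513 0.00361367] button [ 0.53001053 -0.10051786] mast [0.56900579 0.02707277]
-6 [ 0.56425322 -0.03801257] [0.00551068 0.00353586] button [ 0.52762321 -0.09952064] mast [0.57104757 0.02663136]
-8 [ 0.56402644 -0.03824847] [0.0078766  0.00415714] button [ 0.52527214 -0.09844071] mast [0.57307269 0.02611895]
-10 [ 0.56379156 -0.03847632] [0.01075719 0.0052349 ] button [ 0.5229602  -0.09727938] mast [0.57507869 0.02553618]
```

Measured from both views: yaw about -5°, button (0.528, -0.100), mast (0.570, 0.027). The points agree to 2–4 mm. Turning the tool 31° and moving over with the fingers shut.

Call:
{"fn": "jog_arm", "kwargs": {"motion": [[255,[0,0,0],[0,0,10.4]],[255,[0,0,0],[0,0,10.4]],[255,[0,0,0],[0,0,10.2]],[255,[20,-50,0],[0,0,0]],[255,[20,-50,0],[0,0,0]],[255,[20,-50,0],[0,0,0]],[255,[20,-50,0],[0,0,0]],[255,[20,-50,0],[0,0,0]]]}}

```text
clock: 1.15
tcp_pos: [0.4072, -0.3417, 0.2312]
orientation: [0.0, 0.999, -0.043, -0.0]
wrist_force: [0.4, -1.1, -0.4]
grip_width: -0.0001
grasp_force: 0.0
```

```bash
cat >> h.py <<'E'
from scipy.spatial.transform import Rotation as Ro
def go(target):
    s=status.state();q=s['orientation'];R=Ro.from_quat([*q[1:],q[0]]);M=R.as_matrix()
    print('t',s['clock'],'tcp',s['tcp_pos'].round(4),'x ang',np.degrees(np.arctan2(M[1,0],M[0,0])).round(2),'z',M[:,2].round(4),'F',s['wrist_force'].round(1),'w',s['grip_width'],s['grasp_force'])
    print('tool shift mm',(M.T@(np.array(target)-s['tcp_pos'])*1000).round(1))
E
python3 -c "
from h import *
go([.528,-.1,.1])"
```

```text
t 1.15 tcp [ 0.4072 -0.3417  0.2312] x ang -4.94 z [-0. -0. -1.] F [ 0.4 -1.1 -0.4] w -0.00011165049875297061 0.0
tool shift mm [  99.5 -251.2  131.2]
```

Call:
{"fn": "jog_arm", "kwargs": {"motion": [[255,[20,-50,0],[0,0,0]],[255,[20,-50,0],[0,0,0]],[255,[20,-50,10],[0,0,0]],[255,[20,-50,20],[0,0,0]],[255,[19.5,-51,20],[0,0,0]],[255,[0,0,20],[0,0,0]],[255,[0,0,0],[0,0,0]],[255,[0,0,0],[0,0,0]]]}}

```text
clock: 2.15
tcp_pos: [0.5275, -0.103, 0.1619]
orientation: [0.0, 0.999, -0.044, 0.0]
wrist_force: [0.3, -0.9, -0.3]
grip_width: 0.0002
grasp_force: 0.0
```

```bash
python3 -c "
from h import *
go([.528,-.1,.028]);d=grab('wrist','w1');print(proj(d,[.528,-.1,.035]),proj(d,[.588,-.105,.035]),proj(d,[.528,-.1,.16]),ray(d,256,192))"
```

```text
t 2.15 tcp [ 0.5275 -0.103   0.1619] x ang -5.04 z [ 6.e-04 -6.e-04 -1.e+00] F [ 0.3 -0.9 -0.3] w 0.00023515154252232647 0.0
tool shift mm [ 1.000e-01 -3.100e+00  1.339e+02]
(np.float64(250.1563530094313), np.float64(185.06512582489285)) (np.float64(249.5791211189404), np.float64(126.05342496431614)) (np.float64(247.94193440545996), np.float64(244.46650370754173)) (array([ 0.60925868, -0.11047156,  0.30601575]), array([-0.31332177,  0.01761047, -0.94953513]))
```

View pics/w1.png

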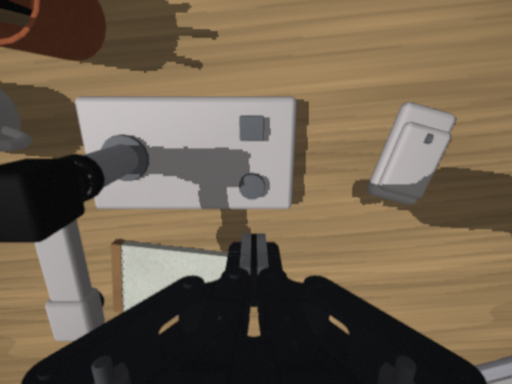

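The wrist view shows the button top at about (253,185) against a predicted (250,185), and the key at (252,127). The base edges are level, so the yaw is right. Refining from here.

```bash
python3 -c "
from h import *
d=dict(np.load('pics/w1.npz'))
b=onz(d,253,185,.035);print(b,onz(d,252,127,.035));
c=[onz(d,*p,.026) for p in((78,98),(295,98),(291,207))];print(c)
# mast base ring / block
print(proj(d,[.57,.027,.178]));print([proj(d,[.57,.027,.178]+np.array(o)) for o in([-.02,-.017,0],[.02,-.017,0],[-.02,.017,0])])
go([b[0],b[1],.028])"
```

```text
[ 0.52780649 -0.10297466  0.035     ] [ 0.58689304 -0.10727485  0.035     ]
[array([0.62849177, 0.05942557, 0.026     ]), array([ 0.60993388, -0.15154815,  0.026     ]), array([ 0.49589114, -0.14256389,  0.026     ])]
(np.float64(-10.068884139080325), np.float64(208.89878952174715))
[(np.float64(36.38508260571132), np.float64(241.22866839591333)), (np.float64(7.916364005291825), np.float64(167.56204776301442)), (np.float64(-26.45849432184636), np.float64(246.41770794757295))]
t 2.2 tcp [ 0.5278 -0.1032  0.1622] x ang -5.05 z [ 1.4e-03 -7.0e-04 -1.0e+00] F [-0.2  0.5 -0.3] w -9.910374753701841e-05 0.0
tool shift mm [ -0.2  -0.3 134.2]
```

Call:
{"fn": "jog_arm", "kwargs": {"motion": [[255,[0,0,40],[0,0,0]],[255,[0,0,40],[0,0,0]],[255,[0,0,30],[0,0,0]],[255,[0,0,12],[0,0,0]],[255,[0,0,4],[0,0,0]],[255,[0,0,4],[0,0,0]],[255,[0,0,3],[0,0,0]],[255,[0,0,0],[0,0,0]]]}}

```text
clock: 3.2
tcp_pos: [0.5283, -0.1025, 0.029]
orientation: [0.0, 0.999, -0.043, 0.001]
wrist_force: [-0.6, -1.9, 3.3]
grip_width: 0.0001
grasp_force: 1.8
```

```bash
python3 -c "
from h import *
go([.528,-.1025,.028])"
```

```text
t 3.2 tcp [ 0.5283 -0.1025  0.029 ] x ang -4.95 z [ 2.e-03 -8.e-04 -1.e+00] F [-0.6 -1.9  3.3] w 0.0001324008105217798 1.7847917791004875
tool shift mm [-0.3  0.   1. ]
```

Contact made (3 N, still travelling). Pressing down in small steps to the stop.

Call:
{"fn": "jog_arm", "kwargs": {"motion": [[255,[0,0,1],[0,0,0]],[255,[0,0,1],[0,0,0]],[255,[0,0,1],[0,0,0]],[255,[0,0,0],[0,0,0]],[255,[0,0,0],[0,0,0]],[255,[0,0,0],[0,0,0]],[255,[0,0,0],[0,0,0]],[255,[0,0,0],[0,0,0]]]}}

```text
clock: 4.2
tcp_pos: [0.5284, -0.1025, 0.0279]
orientation: [0.001, 0.999, -0.043, 0.001]
wrist_force: [-6.1, -1.1, 21.7]
grip_width: -0.0
grasp_force: 10.3
```

The button is at its stop: top at 0.028 and force rising. Lifting and moving over the head with the fingers open.

Call:
{"fn": "jog_arm", "kwargs": {"motion": [[255,[0,0,-20],[0,0,0]],[255,[0,0,-55],[0,0,0]],[255,[0,0,-60],[0,0,0]],[255,[0,0,-60],[0,0,0]],[0,[0,0,-50],[0,0,0]],[0,[10,-43,0],[0,0,0]],[0,[10,-43,0],[0,0,0]],[0,[10,-43,0],[0,0,0]]]}}

```text
clock: 5.2
tcp_pos: [0.5687, 0.0257, 0.2701]
orientation: [-0.0, 0.999, -0.043, 0.0]
wrist_force: [-0.5, -0.3, -0.5]
grip_width: 0.0722
grasp_force: 0.0
```

```bash
python3 -c "
from h import *
go([.5695,.025,.163]);d=grab('wrist','w2');a=grab('scene','s2')
for m in([.57,.026],[.568,.022]):print(m,[np.round(proj(d,[*m,z])) for z in(.178,.03)])
cv2.imwrite('pics/s2c.png',cv2.resize(a['image'][200:275,160:260],None,fx=5,fy=5,interpolation=2)[:,:,::-1])"
```

```text
t 5.2 tcp [0.5687 0.0257 0.2701] x ang -4.93 z [ 3.e-04  4.e-04 -1.e+00] F [-0.5 -0.3 -0.5] w 0.0722071062014634 0.0
tool shift mm [  0.9   0.7 107.1]
[0.57, 0.026] [array([253., 195.]), array([253., 162.])]
[0.568, 0.022] [array([257., 196.]), array([256., 163.])]
```

View pics/w2.png

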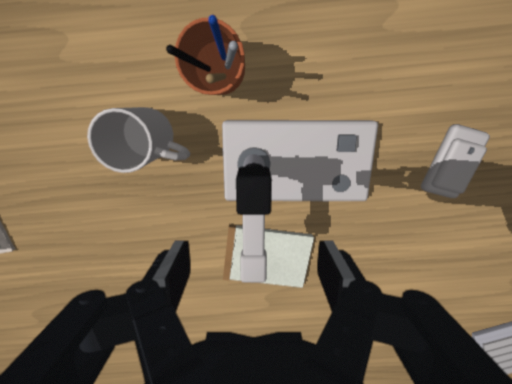

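View pics/s2c.png

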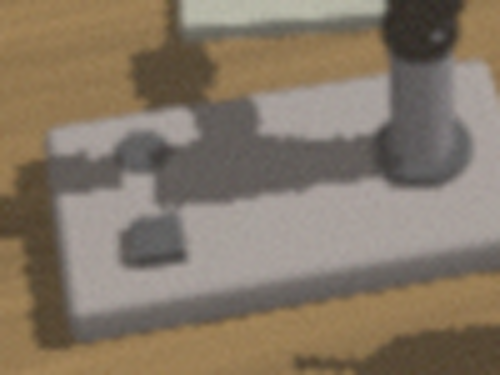

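Button now sits flat with the key still raised (crop). In the wrist view the block top is centred at about (254,195), matching the prediction of (253,195), and the boom is vertical, so alignment is good. Descending.

Call:
{"fn": "jog_arm", "kwargs": {"motion": [[0,[1,0,40],[0,0,0]],[0,[0,0,40],[0,0,0]],[0,[0,0,30],[0,0,0]],[0,[0,0,22],[0,0,0]],[0,[0,0,0],[0,0,0]],[255,[0,0,0],[0,0,0]],[255,[0,0,0],[0,0,0]],[255,[0,0,0],[0,0,0]]]}}

```text
clock: 6.3
tcp_pos: [0.5704, 0.0252, 0.1396]
orientation: [-0.001, 0.999, -0.043, 0.001]
wrist_force: [-0.8, 8.3, 8.3]
grip_width: 0.0334
grasp_force: 62.0
```

Call:
{"fn": "jog_arm", "kwargs": {"motion": [[255,[0,0,0],[0,0,0]],[255,[0,0,0],[0,0,0]],[255,[0,0,0],[0,0,0]],[255,[0,0,0],[0,0,0]],[255,[0,0,0],[0,0,0]],[255,[0,0,0],[0,0,0]],[255,[0,0,0],[0,0,0]],[255,[0,0,0],[0,0,0]]]}}

```text
clock: 7.3
tcp_pos: [0.5703, 0.0252, 0.1397]
orientation: [-0.001, 0.999, -0.043, 0.001]
wrist_force: [-1.6, 4.2, 5.2]
grip_width: 0.0334
grasp_force: 61.5
```

Gripped (61 N, width 33.4 mm). Pulling up gently.

Call:
{"fn": "jog_arm", "kwargs": {"motion": [[255,[0,-0.5,-3],[0,0,0]],[255,[0,0,-6],[0,0,0]],[255,[0,0,-8],[0,0,0]],[255,[0,0,-8],[0,0,0]],[255,[0,0,-8],[0,0,0]],[255,[0,0,-8],[0,0,0]],[255,[0,0,-5],[0,0,0]],[255,[0,0,0],[0,0,0]]]}}

```text
clock: 8.3
tcp_pos: [0.57, 0.0252, 0.1841]
orientation: [-0.001, 0.999, -0.043, 0.001]
wrist_force: [3.6, 4.1, -4.8]
grip_width: 0.033
grasp_force: 60.3
```

Call:
{"fn": "jog_arm", "kwargs": {"motion": [[255,[0,0,-5],[0,0,0]],[255,[0,0,-6],[0,0,0]],[255,[0,0,-8],[0,0,0]],[255,[0,0,-8],[0,0,0]],[255,[0,0,-8],[0,0,0]],[255,[0,0,-8],[0,0,0]],[255,[0,0,-7],[0,0,0]],[255,[0,0,-3],[0,0,0]]]}}

```text
clock: 9.3
tcp_pos: [0.5697, 0.0251, 0.2351]
orientation: [-0.001, 0.999, -0.043, -0.0]
wrist_force: [6.1, 4.1, -12.5]
grip_width: 0.0331
grasp_force: 60.7
```

Call:
{"fn": "jog_arm", "kwargs": {"motion": [[255,[0,0,-2],[0,0,0]],[255,[0,0,-2],[0,0,0]],[255,[0,0,-2],[0,0,0]],[255,[0,0,-1],[0,0,0]],[255,[0,0,-1],[0,0,0]],[255,[0,0,0],[0,0,0]],[255,[0,0,0],[0,0,0]],[255,[0,0,0],[0,0,0]]]}}

```text
clock: 10.3
tcp_pos: [0.5697, 0.0251, 0.2427]
orientation: [-0.001, 0.999, -0.043, -0.0]
wrist_force: [6.1, 3.7, -12.4]
grip_width: 0.033
grasp_force: 60.7
```

Call:
{"fn": "jog_arm", "kwargs": {"motion": [[255,[0,0,-2],[0,0,0]],[255,[0,0,-2],[0,0,0]],[255,[0,0,-1],[0,0,0]],[255,[0,0,-1],[0,0,0]],[255,[0,0,0],[0,0,0]],[255,[0,0,0],[0,0,0]],[255,[0,0,0],[0,0,0]],[255,[0,0,0],[0,0,0]]]}}

```text
clock: 11.3
tcp_pos: [0.5697, 0.0252, 0.2487]
orientation: [-0.001, 0.999, -0.043, -0.0]
wrist_force: [6.6, 4.7, -12.2]
grip_width: 0.0333
grasp_force: 60.7
```

Call:
{"fn": "jog_arm", "kwargs": {"motion": [[255,[0,0,-0.5],[0,0,0]],[255,[0,0,-0.5],[0,0,0]],[255,[0,0,-0.5],[0,0,0]],[255,[0,0,-0.5],[0,0,0]],[255,[0,0,0],[0,0,0]],[255,[0,0,0],[0,0,0]],[255,[0,0,0],[0,0,0]],[255,[0,0,0],[0,0,0]]]}}

```text
clock: 12.3
tcp_pos: [0.5696, 0.0251, 0.25]
orientation: [-0.001, 0.999, -0.043, -0.0]
wrist_force: [6.6, 5.6, -14.8]
grip_width: 0.0334
grasp_force: 61.0
```

Call:
{"fn": "jog_arm", "kwargs": {"motion": [[255,[0,0,-0.5],[0,0,0]],[255,[0,0,-0.5],[0,0,0]],[255,[0,0,0],[0,0,0]],[255,[0,0,0],[0,0,0]],[255,[0,0,0],[0,0,0]],[255,[0,0,0],[0,0,0]],[255,[0,0,0],[0,0,0]],[255,[0,0,0],[0,0,0]]]}}

```text
clock: 13.3
tcp_pos: [0.5696, 0.0251, 0.25]
orientation: [-0.001, 0.999, -0.043, -0.001]
wrist_force: [8.4, 4.7, -19.4]
grip_width: 0.0332
grasp_force: 61.3
```

```bash
python3 -c "
from h import *
go([.57,.025,.25]);a=grab('scene','s3');b=grab('side','d3')
A=a['image'][100:280,150:330];B=b['image'][90:270,190:370]
cv2.imwrite('pics/f.png',cv2.resize(np.hstack([A,B]),(800,400),interpolation=2)[:,:,::-1])"
```

```text
t 13.3 tcp [0.5696 0.0251 0.25  ] x ang -4.91 z [-0.0014  0.0014 -1.    ] F [  8.4   4.7 -19.4] w 0.03323464779118109 61.32851243019104
tool shift mm [0.5 0.1 0. ]
```

View pics/f.png

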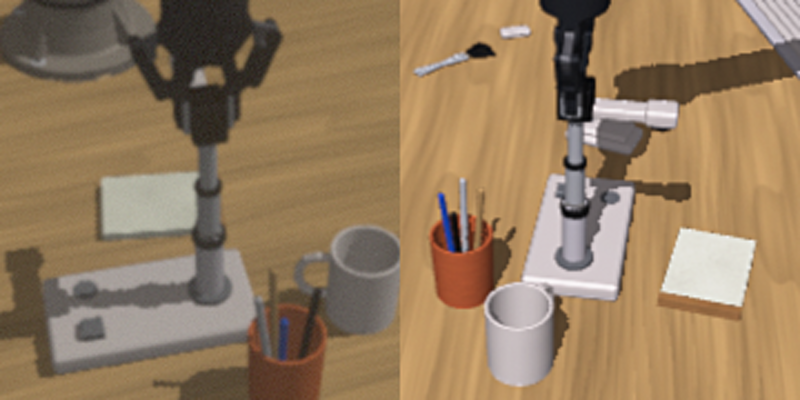

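The picture shows both tubes out: collars at about (207,187) and (207,235) on the left, and the head gripped above them. The bystanders haven't moved. The TCP has risen 110 mm and now stays at 0.250 as the force climbs to 19 N, so this is the second stop.

```bash
python3 -c "
from workcell import ticket
print(ticket.job_done())"
```

```text
the job is handed in; nothing more can be done
None
```

I pressed the release button fully down, then pulled the camera head up to the second stop and handed the job in at about 13 s with the head still gripped at 61 N; the lamp key and the bystanders were not touched.

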